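# Make up two kits of lute fittings

## Robot

A 6-joint arm with a two-finger parallel gripper is mounted at the origin on the work surface. World frame = base frame: x ahead of the robot, y to its left, z up, the work surface at z = 0. Lengths are in mm, angles in rad, forces in N, time in s.
With the tool pointing down it reaches from about 350 to 775 mm from the base axis. Payload 7.3 kg.
Tool frame: the origin (TCP) lies at the very end of the fingers, on their centre line; the grasp point (between the pads) lies 19 mm behind it; z points along the fingers, y is the line along which they close (so a half turn about z gives the same grasp; the last joint's range is limited). The gripper opens to 92 mm and grips with 3 to 60 N. Pads are 19 mm wide; open, the fingers measure 130 mm over their backs; the gripper's body (75 mm by 190 mm) begins 47 mm behind the grasp point.
Start: joints at [-0.146, 0.342, 1.524, -0, 1.275, -0.146], TCP at [525.019, 0.019, 226.741] pointing down, gripper open.
Joint ranges: [-2.53, 2.53], [-0.77, 2.02], [0.04, 2.7], [-1, 4.14], [0.28, 2.66], [-3.11, 3.11]. Speed limits (rad/s): [2.57, 2.57, 3.14, 3.14, 3.14, 3.14].

## Interface

Orientations are given as [roll, pitch, yaw] about the fixed x, y, z axes, in that order (R = Rz(yaw) Ry(pitch) Rx(roll)).
In Python, from plant import get_obs, capture, close_job gives the robot as it stands. The module is installed in compiled form; this text tells all that it offers.
- The arm moves only by the shell command python3 -m handwheel 'ROWS'. ROWS is JSON, a list of rows, each a list of 3 entries, a list of its own where there are three numbers: the turn, a rotation vector about the tool's x, y, z in degrees, then the shift along the tool's x, y, z in m, then the opening, from 0 (shut) to 1 (fully open). A call has 1 to 12 rows; each row is the pose to reach, as a shift and turn from the pose commanded when the call began, along the tool's axes at that moment; what a row does not reach only later rows make up. A row lasts 1/10 s, in which the tool goes at most 50 mm and 8.59 degrees, less where a joint would pass 70% of its speed; a pose out of reach is approached as far as the arm can. A call with a gripper value outside its range is refused whole. The fingers move at their own pace and stop on an object; the grip force is fixed at half the most. Time passes only in rows, so rows that repeat a pose let the fingers close. It gives the time, the measured TCP pose, the force, the opening and the grip force at its end, in the units of the state.
- get_obs(): the state, without advancing time (a new reading comes with each control period).
- capture(name): name is "scene" or "side" or "wrist"; returns a dict with "image" (420x560x3 uint8, red, green, blue), "depth" (420x560 float32, mm along the optical axis (not along the pixel's ray), 0 where there is no reading), "fx", "fy", "cx", "cy" (pixels), "camera_from_world" (4x4, takes a point from world to camera coordinates). Camera axes: x right, y down, z forward; pixel columns grow to the right and rows downward; lengths in mm; the calibration is good to about 2 mm. A picture is of the moment at which its call begins.
- close_job(): hands the job in; it is judged then, once.
The state is a dict: "time": time; "joint_positions": joint angles; "dq": joint speeds; "tau": joint torques, N m; "tool_pos": TCP position; "tcp_rot": TCP orientation; "contact_force": force on the tool from outside, world axes, zero at the start; "moment": the same for the moment, N m; "grip_width": finger opening in mm; "finger_force": force on a finger pad.
Only numpy, scipy, OpenCV 4.12 (cv2) and the standard library are available. Lean on these libraries where they do the work, as an engineer would, in place of code of your own. Each camera call takes 0.05 s, during which the arm holds its last target. There are 200 camera calls.

## Task

Make up two kits of lute fittings from the stock on the bench: the long peg, the footed bridge and the D-shaped tail block go into the three-bay tray, and the short peg and the round collar into the two-bay tray. Set one part in each bay, in whichever bay of its tray you like, roughly in the middle, standing upright on the tray floor the same way up as it stands now, and let go. Leave the plain bar-shaped blank where it is.

Things in the scene. Friction and masses are not known exactly. Their poses are not given: they have to be found in the camera images.
- tray_three: The three-bay tray: fixed kit tray of pale plywood with medium-brown lips, 96 mm deep (its x) by 246 mm long (its y), with a row of three equal open bays along its y. Origin: centre of its underside, z up. The tray floor is 6 mm above the bench; the lips and the strips between bays are 6 mm wide and rise 6 mm above that floor (12 mm above the bench). Each bay measures 84 mm (x) by 74 mm (y) inside; bay centres lie at x = 0, y = -80, 0 and +80 mm.
- tray_two: The two-bay tray: fixed kit tray of pale plywood with medium-brown lips, 96 mm deep (its x) by 166 mm long (its y), with a row of two equal open bays along its y. Origin: centre of its underside, z up. The tray floor is 6 mm above the bench; the lips and the strips between bays are 6 mm wide and rise 6 mm above that floor (12 mm above the bench). Each bay measures 84 mm (x) by 74 mm (y) inside; bay centres lie at x = 0, y = -40 and +40 mm.
- long_peg: Long turned tuning peg standing upright on its broad round head, 64 mm tall; plain red-brown wood, loose, about 30 g. Origin: centre of its underside, z up. Head 38 mm in diameter and 10 mm high, narrowing up to a straight round shank 14 mm in diameter from 24 mm up to the top.
- short_peg: Short turned tuning peg standing upright on its broad round head, 44 mm tall; plain red-brown wood, loose, about 18 g. Origin: centre of its underside, z up. Head 28 mm in diameter and 8 mm high, narrowing up to a straight round shank 12 mm in diameter from 18 mm up to the top.
- bridge: Footed string bridge, like an I seen from above, 60 mm long (its x), 32 mm tall; plain red-brown wood, loose, about 30 g. Origin: centre of its underside, z up. An upright web 12 mm thick (its y), 12 to 32 mm above the underside, stands on two feet, each 12 mm long (x), 26 mm wide (y) and 14 mm high, centred at x = -24 and +24 mm; between the feet it is open below.
- tail_block: D-shaped tail block, solid, 48 mm long (x, from -24 to +24 mm), 36 mm wide (y), 38 mm tall; plain red-brown wood, loose, about 45 g. Origin: centre of its underside, z up. Seen from above its -x end is square and its +x end a half round of 18 mm radius; its +y and -y sides are flat from x = -24 to +6 mm.
- collar: Round turned collar, a short tube standing on end, 42 mm outer diameter, 24 mm bore, 34 mm tall; plain red-brown wood, loose, about 30 g. Origin: centre of its underside, z up. The bore runs along z.
- blank: Plain straight bar (an uncut nut blank) without feet, 64 mm long (x), 16 mm thick (y), 32 mm tall; plain red-brown wood, loose, about 30 g. Origin: centre of its underside, z up. Not part of any kit; it is to stay where it is.

How it is judged (in metres and radians):
At the end, for the whole second after the job is handed in: Each kit part stands in its own bay of its own tray, its origin within 15 mm of the bay centre along each tray axis, underside 3 to 10 mm above the tray's underside, upright within 0.12 rad, under 0.02 m/s and released; the blank is within 20 mm of its start (x of tail_block in the frame of tray_three between -0.015 and 0.015 m and (y of tail_block in the frame of tray_three between -0.095 and -0.065 m or y of tail_block in the frame of tray_three between -0.015 and 0.015 m or y of tail_block in the frame of tray_three between 0.065 and 0.095 m) and x of bridge in the frame of tray_three between -0.015 and 0.015 m and (y of bridge in the frame of tray_three between -0.095 and -0.065 m or y of bridge in the frame of tray_three between -0.015 and 0.015 m or y of bridge in the frame of tray_three between 0.065 and 0.095 m) and x of long_peg in the frame of tray_three between -0.015 and 0.015 m and (y of long_peg in the frame of tray_three between -0.095 and -0.065 m or y of long_peg in the frame of tray_three between -0.015 and 0.015 m or y of long_peg in the frame of tray_three between 0.065 and 0.095 m) and horizontal distance between tail_block and bridge above 0.045 m and horizontal distance between each of tail_block, bridge and long_peg above 0.045 m and x of collar in the frame of tray_two between -0.015 and 0.015 m and (y of collar in the frame of tray_two between -0.055 and -0.025 m or y of collar in the frame of tray_two between 0.025 and 0.055 m) and x of short_peg in the frame of tray_two between -0.015 and 0.015 m and (y of short_peg in the frame of tray_two between -0.055 and -0.025 m or y of short_peg in the frame of tray_two between 0.025 and 0.055 m) and horizontal distance between collar and short_peg above 0.045 m and z of tail_block in the frame of tray_three between 0.003 and 0.01 m and angle between each of tail_block, bridge, long_peg, collar, short_peg's own z axis and vertical below 0.12 rad and linear speed of each of tail_block, bridge, long_peg, collar, short_peg below 0.02 m/s and z of bridge in the frame of tray_three between 0.003 and 0.01 m and z of long_peg in the frame of tray_three between 0.003 and 0.01 m and z of collar in the frame of tray_two between 0.003 and 0.01 m and z of short_peg in the frame of tray_two between 0.003 and 0.01 m and distance of blank from where it was at the start of the episode below 0.02 m); the robot touches nothing.
It fails at once if the plain blank is carried off or knocked away (more than 30 mm from where it began) (distance of blank from where it was at the start of the episode above 0.03 m).
It also fails if it takes over 136 s, if anything falls off the work surface, if the arm or the gripper's body presses on something with over 40 N, if the wrist force passes 120 N, or if a joint passes its speed limit or range.

## Working session

There is one attempt and no reset: what is moved stays moved. The work goes in short steps, Python scripts to look and compute and a shell command to move; the robot and the scene stay as the last step left them, time stands still between calls to the robot, and variables do not carry over. Pictures are saved under pics/ and viewed, at most 14 in all, crops included, and the job is handed in when it is done.

```bash
mkdir -p pics; python3 - <<'E'
from plant import get_obs, capture
import cv2,numpy as np
o=get_obs();print(o)
for n in("scene","side"):
    c=capture(n);np.savez(n+'0.npz',**c)
    cv2.imwrite(f'pics/{n}0.png',c['image'][:,:,::-1]);print(n,c['fx'],c['cx'],c['cy'],np.round(c['camera_from_world'],3).tolist())
E
```

```text
{'time': 0.0, 'joint_positions': array([-1.46014387e-01,  3.42702547e-01,  1.52502456e+00, -2.32697837e-05,
        1.27542284e+00, -1.45968998e-01]), 'dq': array([-0.00171566,  0.00031115, -0.00114373, -0.00227219, -0.00082123,
       -0.0010663 ]), 'tau': array([ 7.61924657e-04, -4.31245601e+01, -2.44219762e+01,  7.17750052e-02,
        5.59406646e-02, -1.04314388e-04]), 'tool_pos': array([5.24580196e+02, 6.92851666e-02, 2.26052817e+02]), 'tcp_rot': array([-3.14004869e+00, -2.04494592e-04,  1.57075757e+00]), 'contact_force': array([ 0.3185174 , -0.46653134,  1.29481237]), 'moment': array([ 0.01367165,  0.02276118, -0.00741114]), 'finger_force': 0.0, 'grip_width': 91.6458948583442}
scene 464.6913534292813 274.3120927528377 206.9596902088051 [[0.283, 0.959, 0.014, -174.186], [0.687, -0.193, -0.701, -332.444], [-0.669, 0.208, -0.713, 1450.648], [0.0, 0.0, 0.0, 1.0]]
side 411.12541118815244 278.0820102069426 211.14593551098926 [[-0.787, -0.617, -0.003, 458.949], [-0.41, 0.527, -0.745, 249.789], [0.461, -0.585, -0.667, 512.289], [0.0, 0.0, 0.0, 1.0]]
```

View pics/scene0.png

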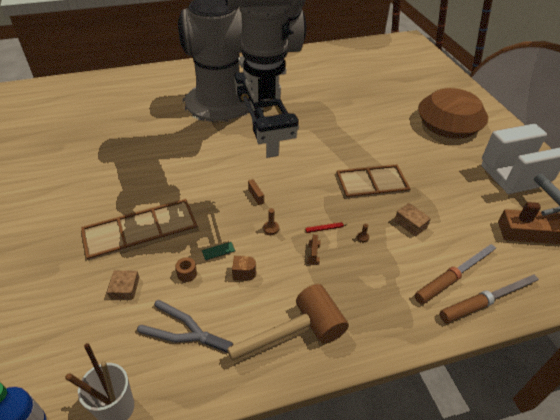

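View pics/side0.png

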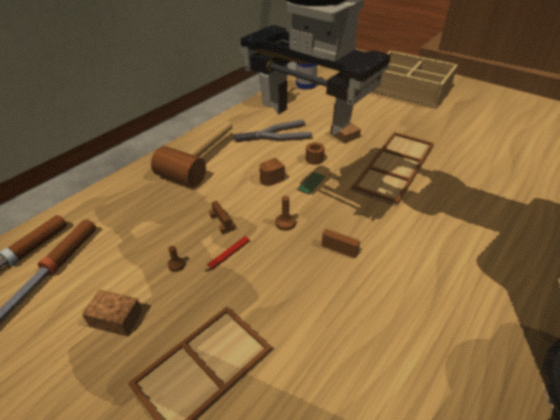

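The scene view shows the three-bay tray at (140,229), the two-bay tray at (372,181), long peg (271,224), short peg (363,235), bridge (314,249), tail block (243,267), collar (186,268) and blank (256,191). The side view shows the same parts from the other side, unoccluded. Next I'll measure them from depth.

```bash
cat > h.py <<'E'
import numpy as np,cv2
def cloud(c):
    d=c['depth'];v,u=np.indices(d.shape)
    p=np.stack([(u-c['cx'])/c['fx']*d,(v-c['cy'])/c['fy']*d,d,np.ones_like(d)],-1)
    P=(p@np.linalg.inv(c['camera_from_world']).T)[...,:3];P[d<=0]=np.nan
    return P
def px(c,p):
    q=c['camera_from_world']@np.append(p,1);return c['fx']*q[0]/q[2]+c['cx'],c['fy']*q[1]/q[2]+c['cy']
def ray(c,uv,z):
    uv=np.asarray(uv,float).reshape(-1,2)
    M=np.linalg.inv(c['camera_from_world']);d=np.c_[(uv[:,0]-c['cx'])/c['fx'],(uv[:,1]-c['cy'])/c['fy'],np.ones(len(uv))]@M[:3,:3].T
    o=M[:3,3];return (o+d*((z-o[2])/d[:,2])[:,None])[:,:2]
E
python3 - <<'E'
from h import *
for n in("scene","side"):
    c=dict(np.load(n+'0.npz'));P=cloud(c);x,y,z=np.moveaxis(P,-1,0)
    hsv=cv2.cvtColor(c['image'],cv2.COLOR_RGB2HSV)
    t=(abs(y)<300)&(x>400)&(x<700)&(abs(z)<4);print(n,'table z',np.median(z[t]),np.std(z[t]))
    m=((z>10)&(z<90)&(x>330)&(x<800)&(abs(y)<420)).astype(np.uint8)
    k,l,s,ce=cv2.connectedComponentsWithStats(m)
    for i in range(1,k):
        if s[i,4]<40: continue
        Q=P[l==i];zt=np.percentile(Q[:,2],97);T=Q[Q[:,2]>zt-5]
        r=cv2.minAreaRect(T[:,:2].astype(np.float32))
        print(np.round(ce[i]),s[i,4],'zt %.0f'%zt,'mean',np.round(T[:,:2].mean(0)),'rect',np.round(r[0],1),np.round(r[1]),round(r[2]), 'hsv',np.median(hsv[l==i],0))
E
```

```text
scene table z 1.2849488895706145 1.368929655643226
[373. 180.] 532 zt 16 mean [480. 301.] rect [477.6 302. ] [168. 101.] 83 hsv [ 14. 151. 112.]
[256. 190.] 215 zt 36 mean [448.   1.] rect [447.3   1.6] [65. 16.] 10 hsv [ 13. 157. 114.]
[137. 228.] 929 zt 16 mean [ 483. -286.] rect [ 479.8 -282.5] [101. 246.] 7 hsv [ 14. 153.  92.]
[413. 218.] 657 zt 39 mean [637. 326.] rect [635.8 327.1] [65. 48.] 23 hsv [ 15. 132. 130.]
[271. 222.] 239 zt 66 mean [562.   8.] rect [561.9   8.1] [13. 13.] 35 hsv [ 13. 156.  93.]
[364. 232.] 115 zt 46 mean [644. 201.] rect [643.8 200.6] [11. 12.] 1 hsv [ 13. 155.  73.]
[314. 248.] 225 zt 36 mean [657.  78.] rect [656.3  77.9] [11. 63.] 70 hsv [ 13. 158. 107.]
[464. 264.] 255 zt 31 mean [796. 332.] rect [793.6 328.2] [13. 37.] 0 hsv [ 11.  22. 123.]
[243. 266.] 502 zt 41 mean [668. -83.] rect [666.  -81.9] [47. 40.] 75 hsv [ 13.5 155.  123.5]
[186. 268.] 390 zt 37 mean [ 637. -199.] rect [ 636.6 -199.1] [41. 41.] 32 hsv [ 13. 158.  89.]
[123. 283.] 709 zt 28 mean [ 636. -327.] rect [ 635. -327.] [51. 55.] 73 hsv [ 15. 132. 137.]
[310. 293.] 379 zt 67 m
[... 1027 characters left out ...]
.9 -225.3] [121.  22.] 89 hsv [ 14. 165. 101.]
[285. 213.] 309 zt 63 mean [560.   8.] rect [560.4   7.2] [13. 14.] 44 hsv [ 14. 169.  95.]
[221. 216.] 326 zt 32 mean [654.  78.] rect [655.7  77.4] [12. 62.] 68 hsv [ 13. 170.  93.]
[341. 241.] 551 zt 32 mean [445.   2.] rect [4.466e+02 4.000e-01] [64. 18.] 8 hsv [ 13. 171.  86.]
[ 39. 277.] 872 zt 28 mean [794. 328.] rect [791.8 321.4] [16. 45.] 0 hsv [12. 66. 93.]
[174. 256.] 166 zt 43 mean [642. 201.] rect [642.7 200.4] [11. 11.] 37 hsv [ 14.  168.   73.5]
[112. 311.] 1719 zt 35 mean [633. 327.] rect [634.4 326.3] [67. 46.] 23 hsv [ 14. 156. 125.]
[201. 365.] 1481 zt 13 mean [477. 300.] rect [476.4 300.4] [166.  97.] 83 hsv [ 13. 171. 100.]
```

```bash
cat > plan.py <<'E'
# plan.rel([(x,y,z,yaw_deg),...]): each target as turn (deg) and shift (m) in present tool axes
from plant import get_obs
from scipy.spatial.transform import Rotation as R
import numpy as np
def rel(*T):
    o=get_obs();p=o['tool_pos'];A=R.from_euler('xyz',o['tcp_rot'])
    print('t %.1f w %.1f f %.1f'%(o['time'],o['grip_width'],o['finger_force']),'pos',p.round(1),'yaw %.1f'%np.degrees(o['tcp_rot'][2]),'j',o['joint_positions'].round(2))
    for x,y,z,w in T:
        B=R.from_euler('xyz',[np.pi,0,np.radians(w)])
        print((A.inv()*B).as_rotvec(degrees=True).round(1),(A.inv().apply(np.array([x,y,z])-p)/1000).round(4))
E
python3 -m handwheel '[[[0,0,0],[0.008,0.036,0.05],0.5],[[0,0,0],[0.008,0.036,0.09],0.5],[[0,0,0],[0.008,0.036,0.13],0.5],[[0,0,0],[0.008,0.036,0.16],0.5],[[0,0,0],[0.008,0.036,0.18],0.5],[[0,0,0],[0.008,0.036,0.19],0.5],[[0,0,0],[0.008,0.036,0.199],0.5],[[0,0,0],[0.008,0.036,0.199],0.5]]'
python3 -m handwheel '[[[0,0,0],[0,0,0],0],[[0,0,0],[0,0,0],0],[[0,0,0],[0,0,0],0],[[0,0,0],[0,0,0],0],[[0,0,0],[0,0,0],0],[[0,0,0],[0,0,0],0],[[0,0,0],[0,0,0],0],[[0,0,0],[0,0,0],0]]'
python3 -c "
from plan import *
rel((561,8,150,90),(468.8,-203.1,150,97),(468.8,-203.1,33,97))
from plant import capture
import cv2
cv2.imwrite('pics/g1.png',capture('side')['image'][90:300,130:410,::-1])"
```

```text
time: 0.9
tool_pos: [560.8, 8.0, 27.2]
tcp_rot: [-3.141, -0.0, 1.571]
contact_force: [-1.4, -0.2, 0.2]
grip_width: 46.3
finger_force: 0.0
time: 1.7
tool_pos: [561.2, 8.0, 28.0]
tcp_rot: [3.141, 0.0, 1.571]
contact_force: [-0.8, -0.0, 3.6]
grip_width: 12.7
finger_force: 30.0
t 1.7 w 12.7 f 30.0 pos [561.2   8.   28. ] yaw 90.0 j [-0.12  0.63  1.65 -0.    0.85 -0.12]
[ 0.  0. -0.] [-0.00e+00 -1.00e-04 -1.22e-01]
[ 0.  0. -7.] [-0.2111 -0.0923 -0.122 ]
[ 0.  0. -7.] [-0.2111 -0.0924 -0.005 ]
```

View pics/g1.png

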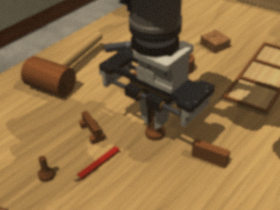

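The long peg is gripped upright by its shank at about (155,120) in the crop. I'm carrying it to the +80 bay of the three-bay tray.

```bash

python3 -m handwheel '[[[0,0,0],[0,0,-0.015],0],[[0,0,0],[0,0,-0.045],0],[[0,0,0],[0,0,-0.08],0],[[0,0,0],[-0.02,-0.009,-0.11],0],[[0,0,-2],[-0.05,-0.022,-0.122],0],[[0,0,-4],[-0.085,-0.037,-0.122],0],[[0,0,-7],[-0.12,-0.052,-0.122],0],[[0,0,-7],[-0.155,-0.068,-0.122],0],[[0,0,-7],[-0.185,-0.081,-0.122],0],[[0,0,-7],[-0.203,-0.089,-0.122],0],[[0,0,-7],[-0.211,-0.092,-0.122],0],[[0,0,-7],[-0.211,-0.092,-0.122],0]]'
python3 -m handwheel '[[[0,0,0],[0,0,0.03],0],[[0,0,0],[0,0,0.06],0],[[0,0,0],[0,0,0.085],0],[[0,0,0],[0,0,0.1],0],[[0,0,0],[0,0,0.105],0],[[0,0,0],[0,0,0.105],0]]'
python3 -c "
from plan import *
rel((468.8,-203.1,34.5,97))
from plant import capture
from h import *
for n in ('scene','side'):
  c=capture(n);u,v=map(int,px(c,[478,-283,10]));s=c['image'][max(v-90,0):v+90,max(u-120,0):u+120,::-1]
  cv2.imwrite('pics/p1%s.png'%n,cv2.resize(s,None,fx=2,fy=2))"
```

```text
time: 2.95
tool_pos: [468.7, -203.5, 149.5]
tcp_rot: [-3.141, -0.0, 1.691]
contact_force: [1.0, 0.1, -0.4]
grip_width: 12.7
finger_force: 30.0
time: 3.55
tool_pos: [469.2, -202.0, 44.3]
tcp_rot: [-3.141, -0.001, 1.694]
contact_force: [-0.4, 0.6, 0.3]
grip_width: 12.6
finger_force: 30.0
t 3.5 w 12.6 f 30.0 pos [ 469.2 -202.    44.3] yaw 97.1 j [-0.56  0.54  1.78  0.    0.82 -0.68]
[-0.  -0.1  0.1] [-0.0011 -0.0005  0.0098]
```

View pics/p1scene.png

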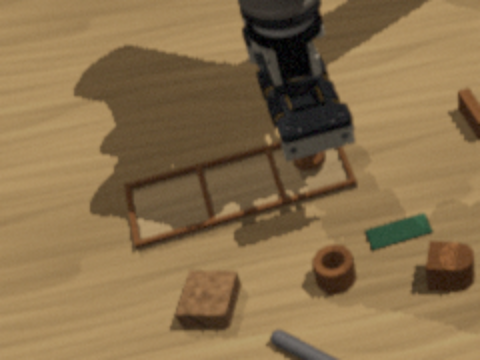

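The peg head is over the right-hand bay, at about (308,160) in the enlarged view. I'll lower it, release it and rise.

```bash

python3 -m handwheel '[[[0,0,0],[0,0,0.005],0],[[0,0,0],[0,0,0.008],0],[[0,0,0],[0,0,0.01],0],[[0,0,0],[0,0,0.01],0],[[0,0,0],[0,0,0.01],0.4],[[0,0,0],[0,0,0.01],0.4],[[0,0,0],[0,0,0.01],0.4],[[0,0,0],[0,0,0.01],0.4],[[0,0,0],[0,0,0.01],0.4]]'
python3 -m handwheel '[[[0,0,0],[0,0,-0.01],0.4],[[0,0,0],[0,0,-0.03],0.4],[[0,0,0],[0,0,-0.06],0.4],[[0,0,0],[0,0,-0.1],0.4],[[0,0,0],[0,0,-0.12],0.4],[[0,0,0],[0,0,-0.12],0.4]]'
python3 -c "
from plan import *
rel((656,77.7,100,-20.5),(656,77.7,10,-20.5))
from h import *
c=dict(np.load('scene0.npz'));print(ray(c,[[305,229],[346,226]],4))
c=dict(np.load('side0.npz'));print(ray(c,[[207,268],[248,239]],4))"
```

```text
time: 4.55
tool_pos: [469.1, -203.0, 34.8]
tcp_rot: [3.141, 0.0, 1.693]
contact_force: [-0.4, -0.8, -0.1]
grip_width: 36.5
finger_force: 0.0
time: 5.15
tool_pos: [470.7, -204.0, 158.6]
tcp_rot: [3.136, 0.005, 1.693]
contact_force: [-0.2, 0.2, -0.3]
grip_width: 36.6
finger_force: 0.0
t 5.2 w 36.6 f 0.0 pos [ 470.7 -204.   158.6] yaw 97.0 j [-0.56  0.38  1.67  0.    1.09 -0.68]
[  0.5  -0.2 117.5] [0.2572 0.218  0.0587]
[  0.5  -0.2 117.5] [0.2576 0.2174 0.1487]
[[585.2888173   82.60111041]
 [602.35622455 177.65940761]]
[[596.1608757  174.64607012]
 [586.71603884  82.28872089]]
```

```bash

python3 -m handwheel '[[[0,0,-7],[0.015,0.012,0],0.4],[[0,0,-14],[0.04,0.034,0],0.4],[[0,0,-21],[0.07,0.059,0],0.4],[[0,0,-28],[0.1,0.084,0],0.4],[[0,0,-35],[0.13,0.11,0],0.4],[[0,0,-42],[0.16,0.135,0],0.4],[[0,0,-49],[0.19,0.16,0],0.4],[[0,0,-56],[0.22,0.186,0],0.4],[[0,0,-62.5],[0.245,0.207,0.02],0.4],[[0,0,-62.5],[0.258,0.218,0.04],0.4],[[0,0,-62.5],[0.258,0.218,0.055],0.4],[[0,0,-62.5],[0.258,0.218,0.055],0.4]]'
python3 -m handwheel '[[[0,0,0],[0,0,0],0.4],[[0,0,0],[0,0,0],0.4]]'
python3 -c "
from plan import *
rel((656,77.7,10,159.5))
from plant import capture
import cv2
cv2.imwrite('pics/w2.png',capture('wrist')['image'][:,:,::-1])"
```

```text
time: 6.35
tool_pos: [651.8, 80.3, 96.0]
tcp_rot: [-3.139, -0.006, 2.785]
contact_force: [0.5, -0.5, -1.7]
grip_width: 36.8
finger_force: 0.0
time: 6.55
tool_pos: [654.3, 79.2, 100.8]
tcp_rot: [3.141, 0.001, 2.783]
contact_force: [0.7, -0.1, -0.3]
grip_width: 36.5
finger_force: 0.0
t 6.5 w 36.5 f 0.0 pos [654.3  79.2 100.8] yaw 159.5 j [ 0.    0.69  1.28 -0.    1.16 -1.21]
[ 0.   0.1 -0. ] [-0.0019 -0.0008  0.0908]
```

View pics/w2.png

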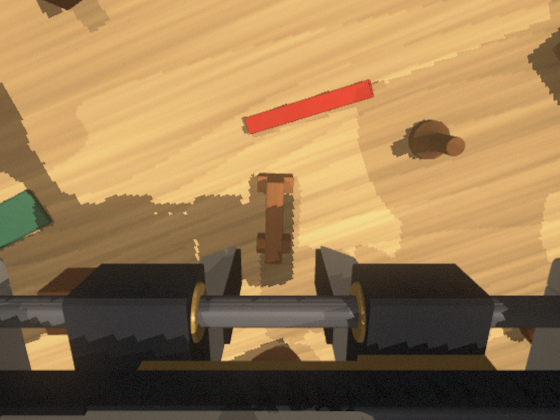

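The wrist view shows the bridge web at about (273,220), parallel to the pads and midway between the fingers. I'll descend and grip.

```bash

python3 -m handwheel '[[[0,0,0],[-0.002,-0.001,0.03],0.4],[[0,0,0],[-0.002,-0.001,0.06],0.4],[[0,0,0],[-0.002,-0.001,0.08],0.4],[[0,0,0],[-0.002,-0.001,0.088],0.4],[[0,0,0],[-0.002,-0.001,0.091],0.4],[[0,0,0],[-0.002,-0.001,0.091],0.4],[[0,0,0],[-0.002,-0.001,0.091],0],[[0,0,0],[-0.002,-0.001,0.091],0],[[0,0,0],[-0.002,-0.001,0.091],0],[[0,0,0],[-0.002,-0.001,0.091],0],[[0,0,0],[-0.002,-0.001,0.091],0],[[0,0,0],[-0.002,-0.001,0.091],0]]'
python3 -c "
from plan import *
rel((656,77.7,110,159.5),(478.5,-282.5,150,187),(478.5,-282.5,16,187))"
```

```text
time: 7.8
tool_pos: [655.8, 78.0, 9.3]
tcp_rot: [3.141, 0.001, 2.784]
contact_force: [-0.6, 0.5, 4.7]
grip_width: 12.0
finger_force: 30.0
t 7.8 w 12.0 f 30.0 pos [655.8  78.    9.3] yaw 159.5 j [ 0.    0.8   1.35 -0.    0.99 -1.21]
[0.  0.1 0. ] [-0.0004 -0.0002 -0.1007]
[  0.    0.1 -27.5] [ 0.0397 -0.3997 -0.1408]
[  0.    0.1 -27.5] [ 0.0398 -0.3998 -0.0068]
```

```bash

python3 -m handwheel '[[[0,0,0],[0,0,-0.015],0],[[0,0,0],[0,0,-0.045],0],[[0,0,0],[0,0,-0.08],0],[[0,0,0],[0.001,-0.015,-0.115],0],[[0,0,0],[0.004,-0.04,-0.14],0],[[0,0,0],[0.007,-0.07,-0.14],0],[[0,0,0],[0.01,-0.105,-0.14],0],[[0,0,0],[0.014,-0.14,-0.14],0],[[0,0,0],[0.0175,-0.175,-0.14],0],[[0,0,0],[0.021,-0.21,-0.14],0],[[0,0,0],[0.0245,-0.245,-0.14],0],[[0,0,0],[0.028,-0.28,-0.14],0]]'
python3 -m handwheel '[[[0,0,-7],[0.003,-0.03,0],0],[[0,0,-14],[0.006,-0.06,0],0],[[0,0,-21],[0.009,-0.09,0],0],[[0,0,-27.5],[0.011,-0.11,0],0],[[0,0,-27.5],[0.012,-0.12,0],0],[[0,0,-27.5],[0.012,-0.12,0.03],0],[[0,0,-27.5],[0.012,-0.12,0.06],0],[[0,0,-27.5],[0.012,-0.12,0.08],0],[[0,0,-27.5],[0.012,-0.12,0.09],0],[[0,0,-27.5],[0.012,-0.12,0.09],0],[[0,0,-27.5],[0.012,-0.12,0.09],0]]'
python3 -c "
from plan import *
rel((478.5,-282.5,15.5,187))
from plant import capture
import cv2
cv2.imwrite('pics/w3.png',capture('wrist')['image'][:,:,::-1])"
```

```text
time: 9.0
tool_pos: [530.5, -175.6, 149.6]
tcp_rot: [3.142, 0.001, 2.784]
contact_force: [0.6, -0.3, 0.2]
grip_width: 11.8
finger_force: 30.0
time: 10.1
tool_pos: [478.6, -282.8, 59.7]
tcp_rot: [-3.141, 0.001, -3.02]
contact_force: [0.5, -0.4, -0.0]
grip_width: 11.4
finger_force: 30.0
t 10.1 w 11.4 f 30.0 pos [ 478.6 -282.8   59.7] yaw -173.0 j [-0.67  0.58  1.65  0.    0.91 -2.36]
[-0.1  0.1 -0. ] [0.0001 0.0003 0.0442]
```

View pics/w3.png

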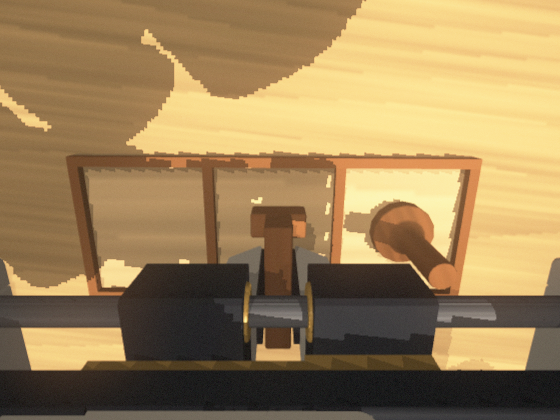

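The wrist view shows the long peg upright in the right bay at about (402,232). The bridge is centred at about (278,220) over the middle bay and square to the tray. I'll lower and release it.

```bash

python3 -m handwheel '[[[0,0,0],[0,0,0.02],0],[[0,0,0],[0,0,0.034],0],[[0,0,0],[0,0,0.04],0],[[0,0,0],[0,0,0.043],0],[[0,0,0],[0,0,0.043],0],[[0,0,0],[0,0,0.044],0.3],[[0,0,0],[0,0,0.044],0.3],[[0,0,0],[0,0,0.044],0.3],[[0,0,0],[0,0,0.044],0.3]]'
python3 -m handwheel '[[[0,0,0],[0,0,-0.01],0.3],[[0,0,0],[0,0,-0.03],0.3],[[0,0,0],[0,0,-0.06],0.4],[[0,0,0],[0,0,-0.1],0.65],[[0,0,0],[0,0,-0.13],0.65],[[0,0,0],[0,0,-0.13],0.65],[[0,0,0],[0,0,-0.13],0.65]]'
python3 -c "
from plan import *
rel((666.5,-82,120,73.5),(666.5,-82,8,73.5))"
```

```text
time: 11.05
tool_pos: [478.1, -282.7, 15.0]
tcp_rot: [-3.141, 0.0, -3.019]
contact_force: [-0.9, -0.3, 1.0]
grip_width: 27.2
finger_force: 0.0
time: 11.75
tool_pos: [478.1, -282.7, 145.8]
tcp_rot: [-3.14, 0.001, -3.019]
contact_force: [-0.5, -0.3, -0.9]
grip_width: 58.8
finger_force: 0.0
t 11.8 w 58.8 f 0.0 pos [ 478.1 -282.7  145.8] yaw -173.0 j [-0.67  0.47  1.56  0.    1.11 -2.37]
[0.000e+00 1.000e-01 1.135e+02] [-0.2114  0.1763  0.0258]
[0.000e+00 1.000e-01 1.135e+02] [-0.2113  0.1764  0.1378]
```

```bash

python3 -m handwheel '[[[0,0,8.5],[-0.015,0.012,0],0.65],[[0,0,17],[-0.035,0.029,0],0.65],[[0,0,25.5],[-0.055,0.046,0],0.65],[[0,0,34],[-0.075,0.063,0],0.65],[[0,0,42.5],[-0.095,0.079,0],0.65],[[0,0,51],[-0.115,0.096,0],0.65],[[0,0,59.5],[-0.135,0.113,0],0.65],[[0,0,68],[-0.155,0.129,0],0.65],[[0,0,76.5],[-0.175,0.146,0],0.65],[[0,0,85],[-0.195,0.163,0],0.65],[[0,0,93.5],[-0.207,0.173,0],0.65],[[0,0,102],[-0.2115,0.1765,0],0.65]]'
python3 -m handwheel '[[[0,0,8],[0,0,0.015],0.65],[[0,0,11.5],[0,0,0.035],0.65],[[0,0,11.5],[0,0,0.045],0.65],[[0,0,11.5],[0,0,0.045],0.65],[[0,0,11.5],[0,0,0.045],0.65],[[0,0,11.5],[0,0,0.045],0.65]]'
python3 -c "
from plan import *
rel((666.5,-82,8,73.5))
from plant import capture
import cv2
cv2.imwrite('pics/w4.png',capture('wrist')['image'][:,:,::-1])"
```

```text
time: 12.95
tool_pos: [666.3, -79.8, 142.6]
tcp_rot: [-3.138, -0.001, 1.479]
contact_force: [-0.1, -0.9, 0.4]
grip_width: 59.6
finger_force: 0.0
time: 13.55
tool_pos: [666.8, -81.9, 100.6]
tcp_rot: [3.14, -0.0, 1.283]
contact_force: [-1.1, -0.1, 0.5]
grip_width: 59.2
finger_force: 0.0
t 13.6 w 59.2 f 0.0 pos [666.8 -81.9 100.6] yaw 73.5 j [-0.24  0.72  1.24 -0.    1.18  0.05]
[ 0.1 -0.   0. ] [-0.0002 -0.0004  0.0926]
```

View pics/w4.png

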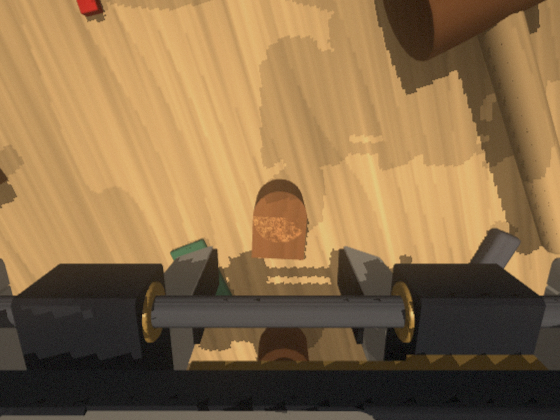

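The wrist view shows the tail block at (280,222), aligned, with its round end away from the camera. A green card lies near the left finger at (190,250), so I'll check that clearance.

```bash
python3 -c "
from h import *
for n in('scene','side'):
  c=dict(np.load(n+'0.npz'));h=cv2.cvtColor(c['image'],cv2.COLOR_RGB2HSV)
  m=cv2.inRange(h,(40,80,30),(95,255,255));k,l,s,_=cv2.connectedComponentsWithStats(m);i=1+s[1:,4].argmax()
  v,u=np.nonzero(l==i);q=ray(c,np.c_[u,v],2)
  print(cv2.boxPoints(cv2.minAreaRect(q.astype(np.float32))).round().tolist(), np.nanmedian(cloud(c)[l==i][:,2]))
  d=q-[666.5,-82];a=np.radians(-16.5);print('along closing max',(d@[np.cos(a),np.sin(a)]).max())
"
```

```text
[[574.0, -91.0], [579.0, -157.0], [608.0, -155.0], [602.0, -89.0]] 6.3769072813618095
along closing max -38.81306208680253
[[578.0, -92.0], [580.0, -119.0], [604.0, -117.0], [601.0, -90.0]] 3.461630490746529
along closing max -50.382392787740486
```

```bash

python3 -m handwheel '[[[0,0,0],[0,0,0.03],0.55],[[0,0,0],[0,0,0.06],0.55],[[0,0,0],[0,0,0.08],0.55],[[0,0,0],[0,0,0.09],0.55],[[0,0,0],[0,0,0.092],0.55],[[0,0,0],[0,0,0.092],0.55],[[0,0,0],[0,0,0.092],0],[[0,0,0],[0,0,0.092],0],[[0,0,0],[0,0,0.092],0],[[0,0,0],[0,0,0.092],0],[[0,0,0],[0,0,0.092],0],[[0,0,0],[0,0,0.092],0]]'
python3 -c "
from plan import *
rel((488.2,-361.9,150,97),(488.2,-361.9,15.5,97))"
```

```text
time: 14.8
tool_pos: [667.1, -81.8, 9.0]
tcp_rot: [3.139, -0.0, 1.283]
contact_force: [-1.0, 0.2, 5.5]
grip_width: 36.2
finger_force: 29.8
t 14.8 w 36.2 f 29.8 pos [667.1 -81.8   9. ] yaw 73.5 j [-0.24  0.82  1.31  0.    1.01  0.05]
[  0.1   0.  -23.5] [-0.3193 -0.0917 -0.1412]
[  0.1   0.  -23.5] [-0.3193 -0.092  -0.0067]
```

```bash

python3 -m handwheel '[[[0,0,0],[0,0,-0.015],0],[[0,0,0],[0,0,-0.045],0],[[0,0,0],[0,0,-0.08],0],[[0,0,0],[-0.014,-0.004,-0.115],0],[[0,0,0],[-0.038,-0.011,-0.141],0],[[0,0,0],[-0.07,-0.02,-0.141],0],[[0,0,0],[-0.1,-0.029,-0.141],0],[[0,0,0],[-0.13,-0.037,-0.141],0],[[0,0,0],[-0.16,-0.046,-0.141],0],[[0,0,0],[-0.19,-0.055,-0.141],0],[[0,0,0],[-0.22,-0.063,-0.141],0],[[0,0,0],[-0.25,-0.072,-0.141],0]]'
python3 -m handwheel '[[[0,0,-7],[-0.03,-0.008,0],0],[[0,0,-14],[-0.05,-0.014,0],0],[[0,0,-20],[-0.062,-0.018,0],0],[[0,0,-23.5],[-0.069,-0.02,0],0],[[0,0,-23.5],[-0.069,-0.02,0.02],0],[[0,0,-23.5],[-0.069,-0.02,0.05],0],[[0,0,-23.5],[-0.069,-0.02,0.08],0],[[0,0,-23.5],[-0.069,-0.02,0.09],0],[[0,0,-23.5],[-0.069,-0.02,0.09],0],[[0,0,-23.5],[-0.069,-0.02,0.09],0]]'
python3 -c "
from plan import *
rel((488.2,-361.9,15.5,97))
from plant import capture
import cv2
cv2.imwrite('pics/w5.png',capture('wrist')['image'][:,:,::-1])"
```

```text
time: 16.0
tool_pos: [525.5, -301.9, 149.6]
tcp_rot: [3.141, 0.0, 1.283]
contact_force: [-0.8, -0.0, 0.3]
grip_width: 36.0
finger_force: 29.8
time: 17.0
tool_pos: [488.2, -362.0, 60.2]
tcp_rot: [3.14, 0.001, 1.693]
contact_force: [0.3, 0.1, -0.8]
grip_width: 36.1
finger_force: 29.8
t 17.0 w 36.1 f 29.8 pos [ 488.2 -362.    60.2] yaw 97.0 j [-0.76  0.66  1.49  0.    0.99 -0.89]
[0.1 0.1 0. ] [ 0.0001 -0.      0.0447]
```

View pics/w5.png

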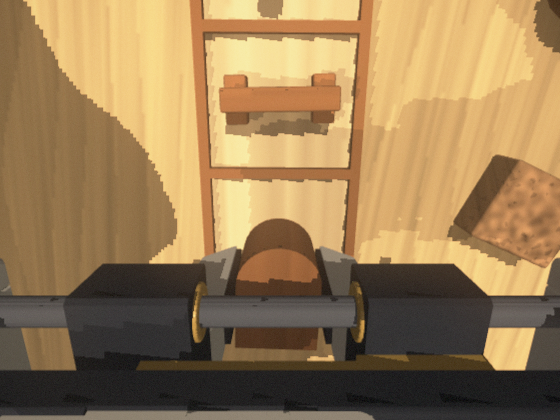

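The wrist view shows the bridge standing in the middle bay at (280,97), and the tail block at (280,270) centred over the near bay. I'll lower and release it.

```bash

python3 -m handwheel '[[[0,0,0],[0,0,0.02],0],[[0,0,0],[0,0,0.034],0],[[0,0,0],[0,0,0.04],0],[[0,0,0],[0,0,0.044],0],[[0,0,0],[0,0,0.044],0],[[0,0,0],[0,0,0.044],0.55],[[0,0,0],[0,0,0.044],0.55],[[0,0,0],[0,0,0.044],0.55],[[0,0,0],[0,0,0.044],0.55]]'
python3 -m handwheel '[[[0,0,0],[0,0,-0.01],0.55],[[0,0,0],[0,0,-0.03],0.55],[[0,0,0],[0,0,-0.06],0.65],[[0,0,0],[0,0,-0.1],0.65],[[0,0,0],[0,0,-0.13],0.65],[[0,0,0],[0,0,-0.13],0.65],[[0,0,0],[0,0,-0.13],0.65]]'
python3 -c "
from plan import *
rel((636,-198.5,80,90),(636,-198.5,8,90))"
```

```text
time: 17.95
tool_pos: [487.6, -361.5, 14.9]
tcp_rot: [3.141, 0.0, 1.693]
contact_force: [-0.1, 0.6, 0.7]
grip_width: 50.4
finger_force: 0.0
time: 18.65
tool_pos: [487.7, -361.6, 145.9]
tcp_rot: [3.14, 0.002, 1.693]
contact_force: [0.3, -0.2, -0.7]
grip_width: 59.6
finger_force: 0.0
t 18.6 w 59.6 f 0.0 pos [ 487.7 -361.6  145.9] yaw 97.0 j [-0.76  0.56  1.4   0.    1.18 -0.89]
[0.1 0.1 7. ] [0.1439 0.167  0.0659]
[0.1 0.1 7. ] [0.144  0.1669 0.1379]
```

```bash

python3 -m handwheel '[[[0,0,2],[0.012,0.014,0],0.65],[[0,0,4],[0.032,0.037,0],0.65],[[0,0,7],[0.055,0.064,0],0.65],[[0,0,7],[0.08,0.093,0],0.65],[[0,0,7],[0.105,0.122,0],0.65],[[0,0,7],[0.13,0.151,0.01],0.65],[[0,0,7],[0.142,0.165,0.03],0.65],[[0,0,7],[0.144,0.167,0.05],0.65],[[0,0,7],[0.144,0.167,0.05],0.65],[[0,0,7],[0.144,0.167,0.05],0.65],[[0,0,7],[0.144,0.167,0.05],0.65]]'
python3 -c "
from plan import *
rel((636,-198.5,8,90))
from plant import capture
import cv2
cv2.imwrite('pics/w6.png',capture('wrist')['image'][:,:,::-1])"
```

```text
time: 19.75
tool_pos: [635.8, -198.9, 95.5]
tcp_rot: [3.141, 0.0, 1.57]
contact_force: [0.4, -0.8, -0.1]
grip_width: 59.5
finger_force: 0.0
t 19.8 w 59.5 f 0.0 pos [ 635.8 -198.9   95.5] yaw 90.0 j [-0.42  0.71  1.26 -0.    1.16 -0.42]
[ 0.  0. -0.] [0.0005 0.0002 0.0875]
```

View pics/w6.png

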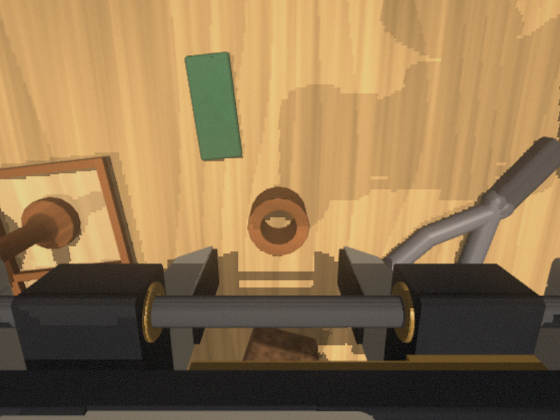

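The collar is at (279,222), centred between the fingers, with the card and pliers clear of them. I'll descend and grip.

```bash

python3 -m handwheel '[[[0,0,0],[0,0,0.03],0.65],[[0,0,0],[0,0,0.06],0.65],[[0,0,0],[0,0,0.078],0.65],[[0,0,0],[0,0,0.085],0.65],[[0,0,0],[0,0,0.087],0.65],[[0,0,0],[0,0,0.087],0.65],[[0,0,0],[0,0,0.087],0],[[0,0,0],[0,0,0.087],0],[[0,0,0],[0,0,0.087],0],[[0,0,0],[0,0,0.087],0],[[0,0,0],[0,0,0.087],0],[[0,0,0],[0,0,0.087],0]]'
python3 -c "
from plan import *
rel((481.9,340.7,150,83),(481.9,340.7,15,83))"
```

```text
time: 21.0
tool_pos: [636.2, -198.3, 8.6]
tcp_rot: [3.14, 0.001, 1.571]
contact_force: [-1.1, 0.8, 5.6]
grip_width: 40.8
finger_force: 30.0
t 21.0 w 40.8 f 30.0 pos [ 636.2 -198.3    8.6] yaw 90.0 j [-0.42  0.81  1.33 -0.    1.   -0.42]
[0.1 0.  7. ] [ 0.5389 -0.1541 -0.1419]
[0.1 0.  7. ] [ 0.539  -0.1542 -0.0069]
```

```bash

python3 -m handwheel '[[[0,0,0],[0,0,-0.015],0],[[0,0,0],[0,0,-0.045],0],[[0,0,0],[0,0,-0.08],0],[[0,0,0],[0.014,-0.004,-0.115],0],[[0,0,0],[0.042,-0.012,-0.141],0],[[0,0,0],[0.077,-0.022,-0.141],0],[[0,0,0],[0.112,-0.032,-0.141],0],[[0,0,0],[0.147,-0.042,-0.141],0],[[0,0,0],[0.182,-0.052,-0.141],0],[[0,0,0],[0.217,-0.062,-0.141],0],[[0,0,0],[0.252,-0.072,-0.141],0],[[0,0,0],[0.287,-0.082,-0.141],0]]'
python3 -m handwheel '[[[0,0,1],[0.035,-0.01,0],0],[[0,0,2],[0.07,-0.02,0],0],[[0,0,3],[0.105,-0.03,0],0],[[0,0,4],[0.14,-0.04,0],0],[[0,0,5],[0.175,-0.05,0],0],[[0,0,6],[0.21,-0.06,0],0],[[0,0,7],[0.235,-0.067,0],0],[[0,0,7],[0.248,-0.071,0],0],[[0,0,7],[0.252,-0.072,0.03],0],[[0,0,7],[0.252,-0.072,0.06],0],[[0,0,7],[0.252,-0.072,0.08],0],[[0,0,7],[0.252,-0.072,0.09],0]]'
python3 -m handwheel '[[[0,0,0],[0,0,0],0],[[0,0,0],[0,0,0],0]]'
python3 -c "
from plan import *
rel((481.9,340.7,15,83))
from plant import capture
import cv2
cv2.imwrite('pics/w7.png',capture('wrist')['image'][:,:,::-1])"
```

```text
time: 22.2
tool_pos: [553.2, 90.2, 149.5]
tcp_rot: [3.141, -0.0, 1.571]
contact_force: [0.2, 0.5, -0.6]
grip_width: 40.6
finger_force: 30.0
time: 23.4
tool_pos: [481.0, 339.8, 57.1]
tcp_rot: [-3.139, 0.002, 1.449]
contact_force: [-0.2, 1.0, -0.5]
grip_width: 40.7
finger_force: 30.0
time: 23.6
tool_pos: [482.5, 340.9, 59.7]
tcp_rot: [3.14, -0.001, 1.448]
contact_force: [-0.9, 0.1, 0.7]
grip_width: 40.8
finger_force: 30.0
t 23.6 w 40.8 f 30.0 pos [482.5 340.9  59.7] yaw 83.0 j [ 0.49  0.63  1.54 -0.    0.97  0.61]
[ 0.1 -0.  -0. ] [-0.0003 -0.0007  0.0447]
```

View pics/w7.png

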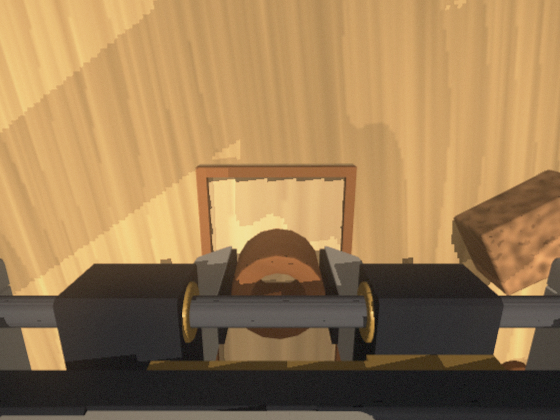

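The collar is at (279,285), centred across the far bay, which spans columns 208–345. I'll lower and release it.

```bash

python3 -m handwheel '[[[0,0,0],[0,0,0.02],0],[[0,0,0],[0,0,0.034],0],[[0,0,0],[0,0,0.04],0],[[0,0,0],[0,0,0.044],0],[[0,0,0],[0,0,0.044],0],[[0,0,0],[0,0,0.0445],0.65],[[0,0,0],[0,0,0.0445],0.65],[[0,0,0],[0,0,0.0445],0.65],[[0,0,0],[0,0,0.0445],0.65]]'
python3 -m handwheel '[[[0,0,0],[0,0,-0.01],0.65],[[0,0,0],[0,0,-0.03],0.65],[[0,0,0],[0,0,-0.06],0.5],[[0,0,0],[0,0,-0.1],0.4],[[0,0,0],[0,0,-0.13],0.4],[[0,0,0],[0,0,-0.13],0.4],[[0,0,0],[0,0,-0.13],0.4]]'
python3 -c "
from plan import *
rel((643,200.5,100,90),(643,200.5,21,90))"
```

```text
time: 24.55
tool_pos: [481.8, 340.9, 14.4]
tcp_rot: [3.141, -0.0, 1.449]
contact_force: [-0.3, 1.0, 0.2]
grip_width: 59.3
finger_force: 0.0
time: 25.25
tool_pos: [481.9, 341.0, 145.3]
tcp_rot: [3.14, -0.001, 1.449]
contact_force: [-0.9, 0.1, -0.3]
grip_width: 36.8
finger_force: 0.0
t 25.2 w 36.8 f 0.0 pos [481.9 341.  145.3] yaw 83.0 j [ 0.49  0.53  1.46 -0.    1.15  0.61]
[ 0.1 -0.1 -7. ] [-0.1199  0.1769  0.0455]
[ 0.1 -0.1 -7. ] [-0.1199  0.1768  0.1245]
```

```bash

python3 -m handwheel '[[[0,0,-2],[-0.01,0.015,0],0.4],[[0,0,-4],[-0.027,0.04,0],0.4],[[0,0,-7],[-0.047,0.07,0],0.4],[[0,0,-7],[-0.068,0.1,0],0.4],[[0,0,-7],[-0.088,0.13,0],0.4],[[0,0,-7],[-0.108,0.16,0.01],0.4],[[0,0,-7],[-0.118,0.174,0.03],0.4],[[0,0,-7],[-0.12,0.177,0.045],0.4],[[0,0,-7],[-0.12,0.177,0.045],0.4],[[0,0,-7],[-0.12,0.177,0.045],0.4],[[0,0,-7],[-0.12,0.177,0.045],0.4]]'
python3 -c "
from plan import *
rel((643,200.5,20.5,90))
from plant import capture
import cv2
cv2.imwrite('pics/w8.png',capture('wrist')['image'][:,:,::-1])"
```

```text
time: 26.35
tool_pos: [642.4, 201.5, 100.1]
tcp_rot: [3.141, -0.0, 1.572]
contact_force: [0.4, 0.6, -1.4]
grip_width: 37.0
finger_force: 0.0
t 26.4 w 37.0 f 0.0 pos [642.4 201.5 100.1] yaw 90.1 j [0.19 0.72 1.23 0.   1.19 0.19]
[ 0.1 -0.   0.1] [-0.001   0.0005  0.0796]
```

View pics/w8.png

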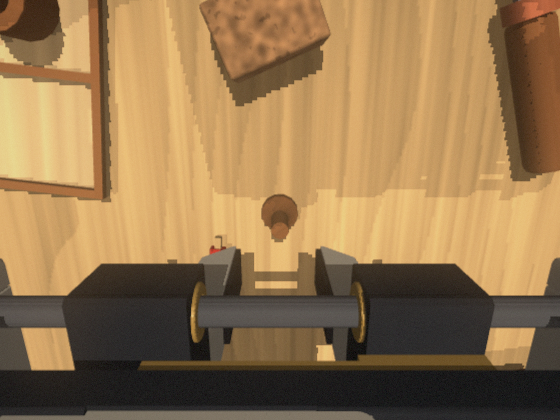

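The short peg is at (279,220), centred between the fingers. The collar stands in its bay at top left, around (30,20). I'll grip the peg.

```bash

python3 -m handwheel '[[[0,0,0],[-0.001,0,0.03],0.4],[[0,0,0],[-0.001,0,0.055],0.4],[[0,0,0],[-0.001,0,0.07],0.4],[[0,0,0],[-0.001,0,0.078],0.4],[[0,0,0],[-0.001,0,0.0795],0.4],[[0,0,0],[-0.001,0,0.0795],0.4],[[0,0,0],[-0.001,0,0.0795],0],[[0,0,0],[-0.001,0,0.0795],0],[[0,0,0],[-0.001,0,0.0795],0],[[0,0,0],[-0.001,0,0.0795],0],[[0,0,0],[-0.001,0,0.0795],0],[[0,0,0],[-0.001,0,0.0795],0]]'
python3 -c "
from plan import *
rel((472.1,261.3,150,83),(472.1,261.3,27,83))"
```

```text
time: 27.6
tool_pos: [643.0, 199.2, 20.1]
tcp_rot: [3.141, -0.0, 1.571]
contact_force: [0.2, 0.0, 2.4]
grip_width: 10.8
finger_force: 30.0
t 27.6 w 10.8 f 30.0 pos [643.  199.2  20.1] yaw 90.0 j [ 0.19  0.81  1.3  -0.    1.03  0.19]
[ 0. -0.  7.] [ 0.0621 -0.1708 -0.13  ]
[ 0. -0.  7.] [ 0.0621 -0.1709 -0.007 ]
```

```bash

python3 -m handwheel '[[[0,0,0],[0,0,-0.015],0],[[0,0,0],[0,0,-0.045],0],[[0,0,0],[0,0,-0.08],0],[[0,0,0],[0.004,-0.012,-0.11],0],[[0,0,2],[0.013,-0.036,-0.13],0],[[0,0,4],[0.024,-0.066,-0.13],0],[[0,0,7],[0.035,-0.096,-0.13],0],[[0,0,7],[0.046,-0.126,-0.13],0],[[0,0,7],[0.056,-0.154,-0.13],0],[[0,0,7],[0.061,-0.168,-0.13],0],[[0,0,7],[0.062,-0.171,-0.13],0],[[0,0,7],[0.062,-0.171,-0.13],0]]'
python3 -m handwheel '[[[0,0,0],[0,0,0.03],0],[[0,0,0],[0,0,0.06],0],[[0,0,0],[0,0,0.075],0],[[0,0,0],[0,0,0.08],0],[[0,0,0],[0,0,0.08],0],[[0,0,0],[0,0,0.08],0]]'
python3 -c "
from plan import *
rel((472.1,261.3,26.5,83))
from plant import capture
import cv2
cv2.imwrite('pics/w9.png',capture('wrist')['image'][:,:,::-1])"
```

```text
time: 28.8
tool_pos: [472.5, 261.3, 150.3]
tcp_rot: [3.14, -0.0, 1.449]
contact_force: [0.4, 0.3, -0.0]
grip_width: 10.5
finger_force: 30.0
time: 29.4
tool_pos: [473.0, 261.2, 70.5]
tcp_rot: [3.14, -0.001, 1.448]
contact_force: [0.1, 0.2, 1.1]
grip_width: 10.2
finger_force: 30.0
t 29.4 w 10.2 f 30.0 pos [473.  261.2  70.5] yaw 83.0 j [ 0.36  0.54  1.68 -0.    0.92  0.49]
[ 0.1 -0.  -0. ] [-0.0001 -0.001   0.044 ]
```

View pics/w9.png

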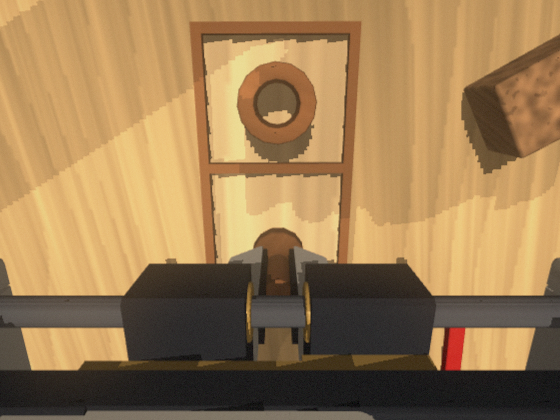

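The collar stands centred in the far bay at (277,102), and the short peg is over the near bay at (278,245). I'll lower and release it, then take a final check.

```bash

python3 -m handwheel '[[[0,0,0],[0,0,0.02],0],[[0,0,0],[0,0,0.034],0],[[0,0,0],[0,0,0.04],0],[[0,0,0],[0,0,0.0435],0],[[0,0,0],[0,0,0.0435],0],[[0,0,0],[0,0,0.0435],0.4],[[0,0,0],[0,0,0.0435],0.4],[[0,0,0],[0,0,0.0435],0.4],[[0,0,0],[0,0,0.0435],0.4]]'
python3 -m handwheel '[[[0,0,0],[0,0,-0.01],0.4],[[0,0,0],[0,0,-0.03],0.4],[[0,0,0],[0,0,-0.06],0.4],[[0,0,0],[0,0,-0.1],0.4],[[0,0,0],[0,0,-0.14],0.4],[[0,0,0],[-0.03,0,-0.17],0.4],[[0,0,0],[-0.06,0,-0.17],0.4],[[0,0,0],[-0.1,0,-0.17],0.4],[[0,0,0],[-0.14,0,-0.17],0.4],[[0,0,0],[-0.17,0,-0.17],0.4],[[0,0,0],[-0.17,0,-0.17],0.4]]'
python3 - <<'E'
from h import *
from plant import capture
parts=dict(long=(468.8,-203.1,64),bridge=(478.5,-282.5,32),tail=(488.2,-361.9,38),collar=(481.9,340.7,34),short=(472.1,261.3,44),blank=(447,1,26))
for n in('scene','side'):
    c=capture(n);P=cloud(c);cv2.imwrite('pics/f_%s.png'%n,c['image'][:,:,::-1])
    for k,(x,y,h) in parts.items():
        m=(abs(P[...,0]-x)<38)&(abs(P[...,1]-y)<36)&(P[...,2]>h+6-6)&(P[...,2]<h+16)
        T=P[m];
        if len(T)>5: print(n,k,np.round(np.r_[(T.min(0)[:2]+T.max(0)[:2])/2-[x,y],np.ptp(T,0)[:2],np.percentile(T[:,2],95)-h],1),len(T))
E
```

```text
time: 30.35
tool_pos: [471.9, 261.3, 26.5]
tcp_rot: [3.141, -0.0, 1.449]
contact_force: [-0.1, -0.1, 0.6]
grip_width: 35.4
finger_force: 0.0
time: 31.45
tool_pos: [450.7, 89.7, 197.1]
tcp_rot: [3.141, 0.001, 1.445]
contact_force: [-0.1, 1.3, -0.6]
grip_width: 36.9
finger_force: 0.0
scene long [ 1.2  0.4 15.5 13.3  9.7] 37
scene bridge [ 3.   2.9 61.9 19.   9.8] 119
scene tail [ 1.1  1.6 40.9 47.6  9.1] 301
scene collar [ 1.2 -1.1 42.2 42.1  9.2] 148
scene short [ 2.6  2.  11.3 13.7  8.9] 23
scene blank [ 1.1  0.4 63.4 24.   9.2] 144
side bridge [-12.6  -0.2  32.8  15.8   5.8] 74
side tail [ 0.2 -1.1 36.2 51.   5.9] 157
side collar [-0.4 -1.4 41.4 41.3  6.1] 635
side short [ 0.2  1.  11.8 11.8  6. ] 69
side blank [-0.8 -0.3 63.5 25.6  5.8] 311
```

View pics/f_scene.png

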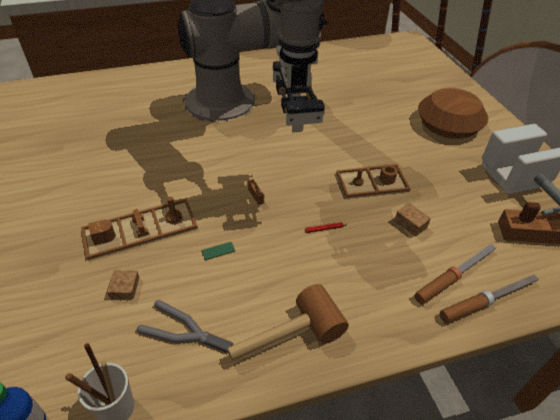

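The final view shows all five parts upright in their bays: tail block (102,230), bridge (140,222), long peg (172,212), short peg (358,179) and collar (388,173). The blank is unmoved at (256,191) and the gripper is clear, so I'm handing in.

```bash
python3 -c "
from plant import close_job
print(close_job())"
```

```text
the job is handed in; nothing more can be done
None
```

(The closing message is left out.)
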